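# Find the heavy side of a sander drum and hold it down

## Robot

A 6-joint arm with a two-finger parallel gripper is mounted at the origin on the work surface. World frame = base frame: x ahead of the robot, y to its left, z up, the work surface at z = 0. Lengths are in m, angles in rad, forces in N, time in s.
With the tool pointing down it reaches from about 0.375 to 0.925 m from the base axis. Payload 5.7 kg.
Tool frame: the origin (TCP) lies at the very end of the fingers, on their centre line; the grasp point (between the pads) lies behind it (robot.pinch_z is the z of the grasp point in the tool frame, in m); z points along the fingers, y is the line along which they close (so a half turn about z gives the same grasp; the last joint's range is limited). The gripper opens to 88 mm and grips with 3 to 60 N. Pads are 20 mm wide; open, the fingers measure 115 mm over their backs; the gripper's body (75 mm by 178 mm) begins 61 mm behind the grasp point.
Start: joints at [1.202, 0.359, 1.51, -0, 1.272, -0.115], TCP at [0.151, 0.581, 0.223] pointing down, gripper open.
Joint ranges: [-2.97, 2.97], [-1.01, 2.36], [0.21, 2.38], [-0.96, 4.11], [0.2, 2.71], [-2.98, 2.98]. Speed limits (rad/s): [2.39, 2.39, 3.14, 3.14, 3.14, 3.14].

## Interface

Orientations are given as [roll, pitch, yaw] about the fixed x, y, z axes, in that order (R = Rz(yaw) Ry(pitch) Rx(roll)).
In Python, from station import robot, vision gives the robot as it stands.
- The arm moves only by the shell command python3 -m inch 'ROWS'. ROWS is JSON, a list of rows, each a list of 7 numbers: the turn, a rotation vector about the tool's x, y, z in rad, then the shift along the tool's x, y, z in cm, then the finger opening in cm, from 0 to 8.78. A call has 1 to 12 rows; each row shifts and turns the commanded pose from where the row before left it, along the tool's axes as they then stand; what a row does not reach is not made up. A row lasts 1/10 s, in which the tool goes at most 50 mm and 8.59 degrees, less where a joint would pass 70% of its speed; a pose out of reach is approached as far as the arm can. A call with a gripper value outside its range is refused whole. The fingers move at their own pace and stop on an object; the grip force is fixed at half the most. Time passes only in rows, so rows that do not move let the fingers close. It gives the time, the measured TCP pose, the force, the opening and the grip force at its end, in the units of the state.
- robot.observe(): the state, without advancing time (a new reading comes with each control period).
- vision.get_image(name): name is "scene" or "top"; returns the picture (480x640x3 uint8, blue, green, red); there is no depth.
- vision.camera_info(name): a dict with "intrinsics" (3x3 intrinsics, pixels), "extrinsics" (4x4, takes a point from camera to world coordinates). Camera axes: x right, y down, z forward; pixel columns grow to the right and rows downward; lengths in m; the calibration is good to about 2 mm. A picture is of the moment at which its call begins. camera_info takes no time and is no camera call.
- robot.sign_off(): hands the job in; it is judged then, once.
The state is a dict: "t": time; "joints": joint angles; "dq": joint speeds; "tau": joint torques, N m; "position": TCP position; "eef_rot": TCP orientation; "force": force on the tool from outside, world axes, zero at the start; "wrist_torque": the same for the moment, N m; "width": opening from 0.0 (shut) to 1.0 (fully open); "grasp_force": force on a finger pad.
Only numpy, scipy, OpenCV 4.12 (cv2) and the standard library are available. Lean on these libraries where they do the work, as an engineer would, in place of code of your own. Each camera call takes 0.05 s, during which the arm holds its last target. There are 200 camera calls.

## Task

The belt sander's drum sits on the balancing stand, unbalanced by a weight hidden inside it. Using its crank handle, first turn the drum until the tab on its rim faces the lens of the sensor post squarely and pause there for a moment; then crank it right round, at least one full turn, to feel which side is heavy. Turn the heavy side straight down and finish while still holding the handle there with the fingers, the drum still, leaving the other things on the bench alone.

Things in the scene. Friction and masses are not known exactly. Their poses are not given: they have to be found in the camera images.
- stand: Grey balancing stand, fixed to the bench. Origin: bench level, under the drum's middle; y along the drum's level axle, z up. Base plate 12 mm thick (x -80 to 140, y -40 to 80 mm); bearing pillar on the +y side (y 41 to 73, 163 mm tall); black sensor post on the +x side (x 86 to 126, y -20 to 20, 160 mm tall). The crank is on the free -y side.
- axle (a point): Point on the axle, 135 mm above the bench, at the centre of the drum's crank-side face (stand frame 0, -25, 135 mm). The handle circles round this axle line. A steel crank arm, 8 mm thick, lies 8 to 16 mm outside this face.
- lens (a point): Just in front of the round lens of the sensor post, at axle height (stand frame 82, 0, 135 mm); the lens looks along stand -x at the drum's rim.
- tab (a point): Centre of the outer face of the small aluminium tab (18 mm along the rim, 20 mm wide) on the drum's rim, 68 mm from the axle. It faces the lens squarely when it lies straight from the axle towards the lens, 14 mm from lens. It sits 150 degrees ahead of the handle in the direction of growing joint values.
- drum (a joint): Turn of the black rubber drum (120 mm across, 50 mm long), rad. At 0 the crank handle is straight up; growing values move it from up towards the sensor post (stand +x), then down. No end stops. The bearing drags with about 0.3 N m, always against the motion: the drum stays wherever it is left, never swings by itself, and at rest the drag may carry part of the load.
- drum_mid (a point): Centre of the drum. A weight (core_lump) hidden inside, 42 mm off the axle, at another angle each time and not to be seen, adds a gravity torque of up to 0.2 to 0.27 N m with or against the turning: most when it is level with the axle, none when straight down or up. Crank, handle and tab add nothing. At the handle: a push along its circle of about 5.5 N, plus or minus 4 to 5 N.
- crank_handle: Black round crank handle, 18 mm thick, 76 mm long, parallel to the axle and 55 mm from it. It turns freely on its pin, so fingers gripping it can point down all the way round. Origin: the point to grip, on its centre line, 64 mm beyond axle along stand -y; it reaches 46 mm farther out and 30 mm back; an 18 mm pin joins it to the crank arm. Orientation does not matter.
- tin: Bystander: aluminium can 60 mm across, 90 mm tall, standing; origin at the centre of its underside.
- pliers: Bystander: small pliers with blue grips, 140 mm long, lying flat; origin at its underside.
- bracket: Bystander: bent aluminium bracket 90 x 50 mm with a 52 mm upright flange; origin under the middle of its foot.

How it is judged:
By the outcome, as a careful person would: the job done as asked, in the order asked, and still so for the second after the job is handed in, while the arm keeps its last pose, push and grip.
It also fails if it takes over 51 s, if anything falls off the work surface, if the arm or the gripper's body presses on something with over 40 N, if the wrist force passes 120 N, or if a joint passes its speed limit or range.

## Working session

There is one attempt and no reset: what is moved stays moved. The work goes in short steps, Python scripts to look and compute and a shell command to move; the robot and the scene stay as the last step left them, time stands still between calls to the robot, and variables do not carry over. Pictures are saved under pics/ and viewed, at most 10 in all, crops included, and the job is handed in when it is done.

```bash
ls; mkdir -p pics
python3 - <<'E'
from station import robot, vision
import cv2,numpy as np
np.set_printoptions(precision=4,suppress=True)
for n in("scene","top"):
    cv2.imwrite(f"pics/{n}0.png",vision.get_image(n)); c=vision.camera_info(n); print(n,np.array(c["intrinsics"]),np.array(c["extrinsics"]))
print(robot.observe(),robot.pinch_z)
E
```

```text
pics
scene [[546.1461   0.     311.7446]
 [  0.     546.1461 247.077 ]
 [  0.       0.       1.    ]] [[ 0.2383  0.6339 -0.7358  1.433 ]
 [ 0.971  -0.1688  0.1691 -0.1736]
 [-0.017  -0.7548 -0.6558  0.913 ]
 [ 0.      0.      0.      1.    ]]
top [[524.7437   0.     312.4331]
 [  0.     524.7437 235.1209]
 [  0.       0.       1.    ]] [[-0.0785 -0.9689  0.2345  0.2621]
 [-0.9969  0.0755 -0.0221  0.0441]
 [ 0.0037 -0.2355 -0.9719  1.2504]
 [ 0.      0.      0.      1.    ]]
{'t': 0.1, 'joints': array([ 1.2019,  0.3594,  1.5113,  0.0001,  1.2725, -0.1151]), 'dq': array([-0.0003, -0.0008, -0.0026, -0.0005, -0.0012,  0.0009]), 'tau': array([  0.0007, -51.6351, -27.1407,   0.0676,   0.0276,  -0.    ]), 'position': array([0.1504, 0.5802, 0.2219]), 'eef_rot': array([-3.14  , -0.0002,  2.8878]), 'force': array([-1.0493,  0.0853, -0.519 ]), 'wrist_torque': array([0.0144, 0.0181, 0.0195]), 'grasp_force': 0.0, 'width': 1.0034089596177185} -0.0187
```

View pics/scene0.png

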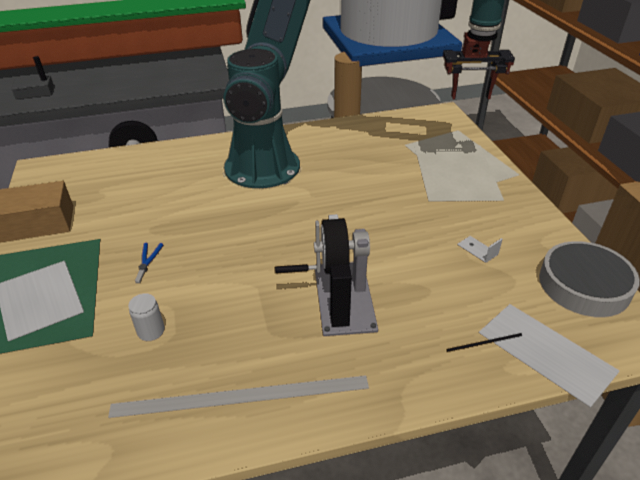

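View pics/top0.png

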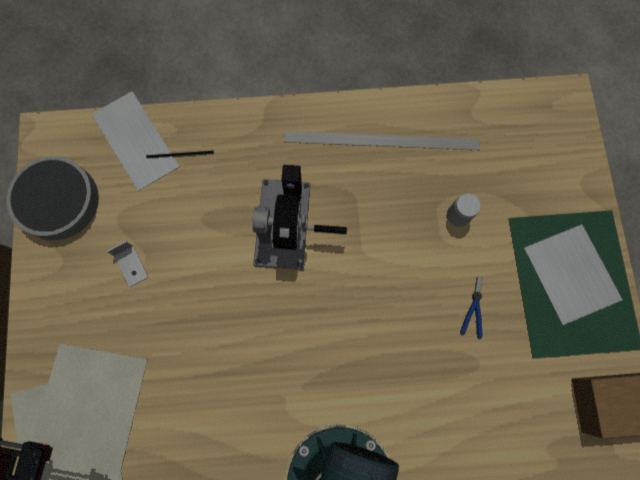

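The scene view shows the stand at about (345,275), with its handle at (275–308,269). In the top view the handle is at (314–347,230), the light tab at (284,232) and the post at (291,175). I'll take enlarged crops next.

Run:
```python
import cv2,numpy as np
a=cv2.imread("pics/scene0.png")[200:345,260:400]; b=cv2.imread("pics/top0.png")[150:285,240:360]
a=cv2.resize(a,(400,414),interpolation=cv2.INTER_CUBIC); b=cv2.resize(b,(368,414),interpolation=cv2.INTER_CUBIC)
cv2.imwrite("pics/crop0.png",np.hstack([a,b]))
```

```text
(no output)
```

View pics/crop0.png

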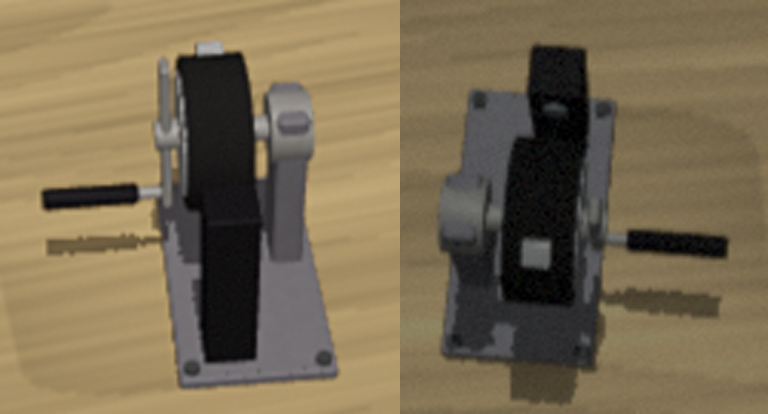

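```bash
cat > h.py <<'E'
import cv2,numpy as np
from station import robot,vision
np.set_printoptions(precision=4,suppress=True)
def cam(n):
    c=vision.camera_info(n); return np.array(c["intrinsics"]),np.array(c["extrinsics"])
def ray(n,p):
    K,E=cam(n); d=E[:3,:3]@np.linalg.solve(K,[p[0],p[1],1]); return E[:3,3],d/np.linalg.norm(d)
def plane(n,p,z):
    o,d=ray(n,p); return o+d*(z-o[2])/d[2]
def tri(a,b):
    (o,d),(q,e)=ray("scene",a),ray("top",b)
    s=np.linalg.lstsq(np.c_[d,-e],q-o,rcond=None)[0]; A,B=o+s[0]*d,q+s[1]*e
    return (A+B)/2,np.linalg.norm(A-B)
def dark(im,x0,y0,x1,y1,t=50):
    m=(im[y0:y1,x0:x1].max(2)<t).astype(np.uint8)
    n,l,s,c=cv2.connectedComponentsWithStats(m); k=1+np.argmax(s[1:,4]); 
    return s[k],c[k]+[x0,y0],np.argwhere(l==k)[:,::-1]+[x0,y0]
def hits(n,p,z): return plane(n,p,z)
E
python3 - <<'E'
from h import *
S,T=cv2.imread("pics/scene0.png"),cv2.imread("pics/top0.png")
P={}
for n,im,box in(("s",S,(268,255,312,282)),("t",T,(312,218,352,244))):
    s,c,pts=dark(im,*box); (r)=cv2.minAreaRect(pts.astype(np.float32)); print(n,s,c,r); P[n]=c
    xs=pts[:,0]; P[n+'e']=[pts[xs<=xs.min()+1].mean(0),pts[xs>=xs.max()-1].mean(0)]; print(P[n+'e'])
print("handle mid",tri(P['s'],P['t']))
print("outer",tri(P['se'][0],P['te'][1]),"inner",tri(P['se'][1],P['te'][0]))
tc=lambda x,y:(240+(x-400+.5)/368*120-.5,150+(y+.5)/414*135-.5)
sc=lambda x,y:(260+(x+.5)/400*140-.5,200+(y+.5)/414*145-.5)
C=np.array([plane("top",tc(*p),.012) for p in((472,90),(615,100),(443,355),(594,367))])
print("plate",C,C.mean(0))
W=np.array([plane("top",tc(*p),.014) for p in((479,99),(606,108),(456,341),(585,354))]); print("screws",W,W.mean(0))
ls=np.array([plane("scene",sc(*p),.012) for p in((191,368),(324,358))]); print("scene screws +x",ls)
print("tab",tri(sc(209,48),tc(535,253)))
print("post top TL/TR z.16",[plane("top",tc(*p),.16) for p in((532,46),(587,49))])
E
```

```text
s [  7  10  33   8 202] [291.0495 268.4158] ((291.0619812011719, 268.4292297363281), (6.186266899108887, 32.261714935302734), 86.18592071533203)
[array([275.6, 269.1]), array([306.5, 267.5])]
t [  2   7  33   9 215] [329.8744 228.9953] ((329.8724365234375, 228.96719360351562), (32.13958740234375, 6.6271653175354), 4.969740867614746)
[array([314.5833, 228.    ]), array([345.2222, 229.6667])]
handle mid (array([ 0.5562, -0.0221,  0.0796]), np.float64(0.003113255093555846))
outer (array([ 0.5514, -0.0566,  0.0815]), np.float64(0.004004167822020721)) inner (array([0.5614, 0.0124, 0.0789]), np.float64(0.002370526563098746))
plate [[0.7138 0.1271 0.012 ]
 [0.6963 0.0119 0.012 ]
 [0.4974 0.162  0.012 ]
 [0.4787 0.0452 0.012 ]] [0.5966 0.0866 0.012 ]
screws [[0.705  0.1218 0.014 ]
 [0.6894 0.0198 0.014 ]
 [0.5073 0.1512 0.014 ]
 [0.4892 0.0515 0.014 ]] [0.5977 0.0861 0.014 ]
scene screws +x [[0.6891 0.0258 0.012 ]
 [0.7049 0.1254 0.012 ]]
tab (array([0.5303, 0.0808, 0.1857]), np.float64(0.0029065016593371375))
post top TL/TR z.16 [array([0.6899, 0.0722, 0.16  ]), array([0.6846, 0.0329, 0.16  ])]
```

Run:
```python
import numpy as np
y=2.888;n=20
for i in range(n):
    d=1.467/n; y-=d
    for lab,yy in(("after",y),("before",y+d)):
        w=np.array([.4058,-.6023])/n*100
        print(lab,i,round(w@[np.cos(yy),np.sin(yy)],2),round(w@[np.sin(yy),-np.cos(yy)],2),end="; ")
    print()
```

```text
after 0 -2.89 -2.2; before 0 -2.72 -2.41; 
after 1 -3.04 -1.98; before 1 -2.89 -2.2; 
after 2 -3.18 -1.75; before 2 -3.04 -1.98; 
after 3 -3.3 -1.52; before 3 -3.18 -1.75; 
after 4 -3.4 -1.27; before 4 -3.3 -1.52; 
after 5 -3.49 -1.02; before 5 -3.4 -1.27; 
after 6 -3.55 -0.76; before 6 -3.49 -1.02; 
after 7 -3.6 -0.5; before 7 -3.55 -0.76; 
after 8 -3.62 -0.23; before 8 -3.6 -0.5; 
after 9 -3.63 0.03; before 9 -3.62 -0.23; 
after 10 -3.62 0.3; before 10 -3.63 0.03; 
after 11 -3.59 0.56; before 11 -3.62 0.3; 
after 12 -3.54 0.83; before 12 -3.59 0.56; 
after 13 -3.47 1.08; before 13 -3.54 0.83; 
after 14 -3.38 1.33; before 14 -3.47 1.08; 
after 15 -3.27 1.58; before 15 -3.38 1.33; 
after 16 -3.15 1.81; before 16 -3.27 1.58; 
after 17 -3.01 2.04; before 17 -3.15 1.81; 
after 18 -2.85 2.25; before 18 -3.01 2.04; 
after 19 -2.67 2.46; before 19 -2.85 2.25;
```

```bash
python3 -m inch '[[0,0,0.073,-2.7,-2.4,-0.4,8],[0,0,0.073,-2.9,-2.2,-0.4,8],[0,0,0.073,-3.0,-2.0,-0.4,8],[0,0,0.073,-3.2,-1.75,-0.4,8],[0,0,0.073,-3.3,-1.5,-0.4,8],[0,0,0.073,-3.4,-1.3,-0.4,8],[0,0,0.073,-3.5,-1.0,-0.4,8],[0,0,0.073,-3.55,-0.75,-0.4,8],[0,0,0.073,-3.6,-0.5,-0.4,8],[0,0,0.073,-3.6,-0.2,-0.2,8]]' && python3 -m inch '[[0,0,0.073,-3.6,0,0,8],[0,0,0.073,-3.6,0.3,0,8],[0,0,0.073,-3.6,0.55,0,8],[0,0,0.073,-3.55,0.8,0,8],[0,0,0.073,-3.5,1.1,0,8],[0,0,0.073,-3.4,1.3,0,8],[0,0,0.073,-3.3,1.6,0,8],[0,0,0.073,-3.15,1.8,0,8],[0,0,0.073,-3.0,2.0,0,8],[0,0,0.073,-2.85,2.25,0,8],[0,0,0,0,0,0,8]]'
python3 - <<'E'
from h import *
print(robot.observe())
E
```

```text
t: 1.1
position: [0.3544, 0.2789, 0.2608]
eef_rot: [-3.142, 0.0, 2.155]
force: [0.5, -0.2, -0.2]
width: 0.909
grasp_force: 0.0
t: 2.2
position: [0.5596, -0.0244, 0.2602]
eef_rot: [3.14, 0.002, 1.423]
force: [-0.8, -0.3, -0.3]
width: 0.912
grasp_force: 0.0
{'t': 2.2, 'joints': array([-0.1659,  0.2685,  1.5477, -0.0016,  1.3241, -0.0176]), 'dq': array([ 0.0489, -0.03  ,  0.0552,  0.0345,  0.0274, -0.0213]), 'tau': array([ -1.1265, -45.4254, -28.4517,  -0.182 ,  -0.0848,   0.2033]), 'position': array([ 0.5596, -0.0244,  0.2602]), 'eef_rot': array([3.1403, 0.0015, 1.4228]), 'force': array([-0.8062, -0.2657, -0.308 ]), 'wrist_torque': array([-0.0388,  0.0317,  0.0232]), 'grasp_force': 0.0, 'width': 0.9117654742238888}
```

```bash
python3 -m inch '[[0,0,0,0.1,-0.3,2,8],[0,0,0,0,0,3.5,8],[0,0,0,0,0,3.5,8],[0,0,0,0,0,3.5,6],[0,0,0,0,0,3.5,4],[0,0,0,0,0,2.5,3],[0,0,0,0,0,1.4,2.6],[0,0,0,0,0,0,2.4]]'
python3 - <<'E'
from h import *
a,b=vision.get_image("scene"),vision.get_image("top")
cv2.imwrite("pics/g1.png",np.hstack([cv2.resize(a[180:340,240:400],(400,400)),cv2.resize(b[140:300,230:390],(400,400))]))
E
```

```text
t: 3.0
position: [0.5518, -0.0185, 0.0594]
eef_rot: [-3.136, -0.0, 1.429]
force: [-0.3, 0.8, -0.4]
width: 0.495
grasp_force: 0.0
```

View pics/g1.png

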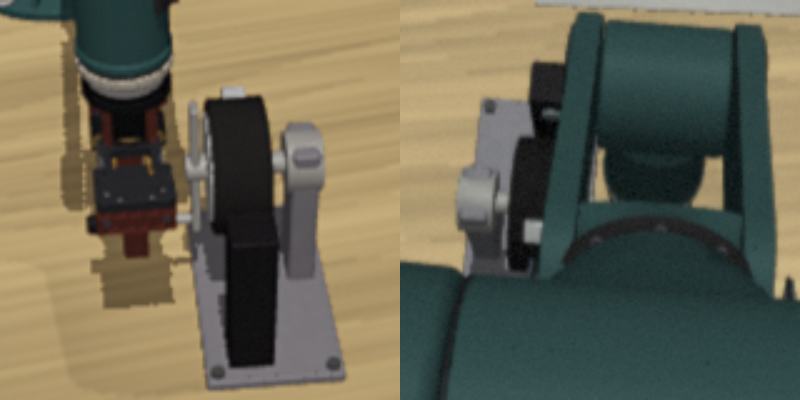

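The fingers (around (135,240) in the left half) straddle the handle, with the pin visible at (183,218) and a gap to the crank arm. Closing now.

```bash
python3 -m inch '[[0,0,0,0,0,0,0],[0,0,0,0,0,0,0],[0,0,0,0,0,0,0],[0,0,0,0,0,0,0],[0,0,0,0,0,0,0],[0,0,0,0,0,0,0]]'
python3 - <<'E'
from h import *
s=robot.observe(); print(s); p=s["position"]-[0,0,-.0187]
yaw=-.15; R=np.array([[np.cos(yaw),-np.sin(yaw)],[np.sin(yaw),np.cos(yaw)]])
print("stand xy",R.T@(s["position"][:2]-[.5643,.0727]),"z",s["position"][2]+.0187-.135)
E
```

```text
t: 3.7
position: [0.5557, -0.0195, 0.0627]
eef_rot: [3.139, -0.0, 1.428]
force: [0.8, 1.5, 7.1]
width: 0.197
grasp_force: 30.0
{'t': 3.7, 'joints': array([-0.1595,  0.4888,  1.7698,  0.0003,  0.8804, -0.0164]), 'dq': array([ 0.0009, -0.0005, -0.0001,  0.0001,  0.0003, -0.0009]), 'tau': array([ -0.4766, -47.6195, -16.4957,  -0.3158,   0.2595,  -0.0884]), 'position': array([ 0.5557, -0.0195,  0.0627]), 'eef_rot': array([ 3.139 , -0.0002,  1.4276]), 'force': array([0.7643, 1.5295, 7.1119]), 'wrist_torque': array([ 0.1167, -0.0758, -0.0827]), 'grasp_force': 29.970099565107375, 'width': 0.19697459136177753}
stand xy [ 0.0053 -0.0925] z -0.05355091175474369
```

```bash
python3 - <<'E'
import numpy as np
def t(a,b,n):
    A=np.radians(np.linspace(a,b,n+1)); x=5.5*np.sin(A); z=5.5*np.cos(A)
    print(a,b,[[round(float(p),2),round(float(q),2)] for p,q in zip(np.diff(x),-np.diff(z))])
t(174.5,300,12); t(300,660,36)
E
cat > st.py <<'E'
from h import *
def st():
    s=robot.observe(); yaw=-.15; R=np.array([[np.cos(yaw),-np.sin(yaw)],[np.sin(yaw),np.cos(yaw)]])
    p=R.T@(s["position"][:2]-[.5643,.0727]); x=p[0]*1e3; z=(s["position"][2]+.0187-.135)*1e3
    f=R.T@s["force"][:2]; F=np.array([f[0],f[1],s["force"][2]]); th=np.degrees(np.arctan2(x,z))%360; a=np.radians(th)
    r=[s["t"],th,np.hypot(x,z),p[1]*1e3,x,z,*F,F[0]*np.cos(a)-F[2]*np.sin(a),F[0]*np.sin(a)+F[2]*np.cos(a),s["width"]]
    print("t %.1f th %.1f r %.1f y %.1f x %.1f z %.1f F %.1f %.1f %.1f Ft %.1f Fr %.1f w %.3f"%tuple(r))
    open("log.txt","a").write(" ".join(map(str,r))+"\n")
st()
E
```

```text
174.5 300 [[-1.0, 0.0], [-0.99, -0.18], [-0.94, -0.35], [-0.86, -0.52], [-0.75, -0.67], [-0.62, -0.79], [-0.46, -0.89], [-0.29, -0.96], [-0.12, -1.0], [0.07, -1.0], [0.25, -0.97], [0.42, -0.91]]
300 660 [[0.55, -0.79], [0.68, -0.68], [0.79, -0.55], [0.87, -0.41], [0.93, -0.25], [0.96, -0.08], [0.96, 0.08], [0.93, 0.25], [0.87, 0.41], [0.79, 0.55], [0.68, 0.68], [0.55, 0.79], [0.41, 0.87], [0.25, 0.93], [0.08, 0.96], [-0.08, 0.96], [-0.25, 0.93], [-0.41, 0.87], [-0.55, 0.79], [-0.68, 0.68], [-0.79, 0.55], [-0.87, 0.41], [-0.93, 0.25], [-0.96, 0.08], [-0.96, -0.08], [-0.93, -0.25], [-0.87, -0.41], [-0.79, -0.55], [-0.68, -0.68], [-0.55, -0.79], [-0.41, -0.87], [-0.25, -0.93], [-0.08, -0.96], [0.08, -0.96], [0.25, -0.93], [0.41, -0.87]]
```

```bash
python3 st.py; python3 -m inch '[[0,0,0,0,-1.0,0,0],[0,0,0,0,-1.0,-0.2,0],[0,0,0,0,-0.95,-0.35,0]]' >/dev/null; python3 st.py;  python3 -m inch '[[0,0,0,0,-0.85,-0.5,0],[0,0,0,0,-0.75,-0.65,0],[0,0,0,0,-0.6,-0.8,0]]'>/dev/null; python3 st.py;  python3 -m inch '[[0,0,0,0,-0.45,-0.9,0],[0,0,0,0,-0.3,-0.95,0],[0,0,0,0,-0.1,-1.0,0]]'>/dev/null; python3 st.py;  python3 -m inch '[[0,0,0,0,0.05,-1.0,0],[0,0,0,0,0.25,-0.95,0],[0,0,0,0,0.4,-0.9,0]]'>/dev/null; python3 st.py; python3 -m inch '[[0,0,0,0,0,0,0],[0,0,0,0,0,0,0]]' >/dev/null; python3 st.py
python3 - <<'E'
from h import *
a,b=vision.get_image("scene"),vision.get_image("top")
cv2.imwrite("pics/s2.png",a); cv2.imwrite("pics/t2.png",b)
cv2.imwrite("pics/g2.png",np.hstack([cv2.resize(a[180:340,240:400],(400,400)),cv2.resize(b[140:300,230:390],(400,400))]))
E
```

```text
t 3.7 th 174.4 r 53.8 y -92.5 x 5.3 z -53.6 F 0.5 1.6 7.1 Ft -1.2 Fr -7.0 w 0.197
t 4.0 th 205.3 r 53.7 y -92.3 x -22.9 z -48.5 F 7.9 4.3 -0.4 Ft -7.3 Fr -3.0 w 0.194
t 4.3 th 237.3 r 54.0 y -92.1 x -45.4 z -29.2 F 7.5 6.1 -6.2 Ft -9.3 Fr -2.9 w 0.196
t 4.6 th 269.0 r 54.7 y -92.0 x -54.7 z -0.9 F 7.3 4.8 -9.6 Ft -9.7 Fr -7.2 w 0.197
t 4.9 th 299.0 r 55.5 y -92.0 x -48.5 z 27.0 F 7.1 4.4 -14.0 Ft -8.8 Fr -13.0 w 0.195
t 5.1 th 300.2 r 55.4 y -92.0 x -47.8 z 27.9 F 2.1 3.7 0.3 Ft 1.3 Fr -1.7 w 0.197
```

View pics/g2.png

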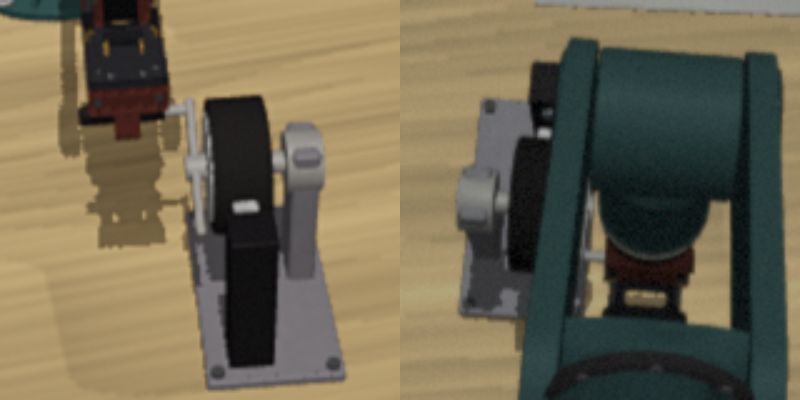

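The top crop shows the tab at about (543,132), just in front of the post. In the scene crop its upper side is at (246,206), above the post top. I'll check the angle numerically.

```bash
python3 - <<'E'
from h import *
yaw=-.15; R=np.array([[np.cos(yaw),-np.sin(yaw),0],[np.sin(yaw),np.cos(yaw),0],[0,0,1]])
b=cv2.imread("pics/t2.png"); a=cv2.imread("pics/s2.png")
for n,im,(x0,y0,x1,y1),t in(("top",b,(278,186,296,204),120),("scene",a,(328,255,350,268),140)):
    m=im[y0:y1,x0:x1].min(2); q=np.argwhere(m>t); print(n,q.mean(0)[::-1]+[x0,y0],len(q),m.max(), q.min(0)[::-1]+[x0,y0],q.max(0)[::-1]+[x0,y0])
    K,E=cam(n)
    for th in(80,85,90,95,100):
        o=[]
        for r,s in((68,-9),(60,-9)): # upper edge of the tab (back along rim)
            A=np.radians(th); x=r*np.sin(A)+s*np.cos(A); z=135+r*np.cos(A)-s*np.sin(A)
            w=R@[x/1e3,0,z/1e3]+[.5643,.0727,0]; c=K@(E[:3,:3].T@(w-E[:3,3])); o+=list(c[:2]/c[2])
        print(th,np.array(o))
E
python3 -m inch '[[0,0,0,0,0,0,0],[0,0,0,0,0,0,0],[0,0,0,0,0,0,0],[0,0,0,0,0,0,0],[0,0,0,0,0,0,0]]'; python3 st.py
```

```text
top [287.3077 193.    ] 13 169 [285 192] [289 194]
80 [288.8688 191.1721 288.5996 194.7899]
85 [289.0313 191.334  288.7475 194.8751]
90 [289.1753 191.7291 288.8794 195.1679]
95 [289.3    192.3509 288.9945 195.6634]
100 [289.4049 193.1914 289.0922 196.3551]
scene [338.   262.08] 25 181 [334 261] [342 263]
80 [336.4203 257.7362 335.9396 255.7047]
85 [336.4785 260.3071 335.9972 257.9894]
90 [336.5051 262.741  336.0272 260.1591]
95 [336.5001 265.0176 336.0295 262.1961]
100 [336.4639 267.1185 336.0045 264.0839]
t: 5.7
position: [0.5032, -0.0112, 0.1442]
eef_rot: [3.139, -0.002, 1.427]
force: [3.3, 4.5, 0.7]
width: 0.196
grasp_force: 30.0
t 5.7 th 300.2 r 55.4 y -92.0 x -47.8 z 27.9 F 2.6 5.0 0.7 Ft 2.0 Fr -1.9 w 0.196
```

The tab is square to the lens within about 1.5° from both views, and the pause is done. Now the full turn, logged every 20°.

```bash
q(){ python3 st.py; }
python3 -m inch '[[0,0,0,0,0.55,-0.79,0],[0,0,0,0,0.68,-0.68,0]]' >/dev/null; q
python3 -m inch '[[0,0,0,0,0.79,-0.55,0],[0,0,0,0,0.87,-0.41,0]]' >/dev/null; q
python3 -m inch '[[0,0,0,0,0.93,-0.25,0],[0,0,0,0,0.96,-0.08,0]]' >/dev/null; q
python3 -m inch '[[0,0,0,0,0.96,0.08,0],[0,0,0,0,0.93,0.25,0]]' >/dev/null; q
python3 -m inch '[[0,0,0,0,0.87,0.41,0],[0,0,0,0,0.79,0.55,0]]' >/dev/null; q
python3 -m inch '[[0,0,0,0,0.68,0.68,0],[0,0,0,0,0.55,0.79,0]]' >/dev/null; q
```

```text
t 5.9 th 316.6 r 56.0 y -92.1 x -38.4 z 40.7 F 2.9 4.0 -16.2 Ft -9.0 Fr -13.8 w 0.196
t 6.1 th 335.0 r 56.1 y -92.3 x -23.7 z 50.8 F -8.1 4.3 -2.8 Ft -8.5 Fr 0.9 w 0.197
t 6.3 th 356.6 r 56.2 y -92.4 x -3.3 z 56.1 F -7.3 2.8 5.8 Ft -6.9 Fr 6.2 w 0.197
t 6.5 th 18.7 r 56.3 y -92.6 x 18.0 z 53.3 F -4.6 2.0 3.0 Ft -5.3 Fr 1.3 w 0.201
t 6.7 th 39.6 r 56.3 y -92.8 x 35.8 z 43.4 F -1.4 0.2 2.8 Ft -2.9 Fr 1.2 w 0.193
t 6.9 th 60.4 r 56.0 y -92.8 x 48.6 z 27.7 F 0.8 -2.0 3.0 Ft -2.3 Fr 2.2 w 0.193
```

```bash
q(){ python3 st.py; }
python3 -m inch '[[0,0,0,0,0.41,0.87,0],[0,0,0,0,0.25,0.93,0]]' >/dev/null; q
python3 -m inch '[[0,0,0,0,0.08,0.96,0],[0,0,0,0,-0.08,0.96,0]]' >/dev/null; q
python3 -m inch '[[0,0,0,0,-0.25,0.93,0],[0,0,0,0,-0.41,0.87,0]]' >/dev/null; q
python3 -m inch '[[0,0,0,0,-0.55,0.79,0],[0,0,0,0,-0.68,0.68,0]]' >/dev/null; q
python3 -m inch '[[0,0,0,0,-0.79,0.55,0],[0,0,0,0,-0.87,0.41,0]]' >/dev/null; q
python3 -m inch '[[0,0,0,0,-0.93,0.25,0],[0,0,0,0,-0.96,0.08,0]]' >/dev/null; q
python3 -m inch '[[0,0,0,0,-0.96,-0.08,0],[0,0,0,0,-0.93,-0.25,0]]' >/dev/null; q
python3 -m inch '[[0,0,0,0,-0.87,-0.41,0],[0,0,0,0,-0.79,-0.55,0]]' >/dev/null; q
python3 -m inch '[[0,0,0,0,-0.68,-0.68,0],[0,0,0,0,-0.55,-0.79,0]]' >/dev/null; q
python3 -m inch '[[0,0,0,0,-0.41,-0.87,0],[0,0,0,0,-0.25,-0.93,0]]' >/dev/null; q
python3 -m inch '[[0,0,0,0,-0.08,-0.96,0],[0,0,0,0,0.08,-0.96,0]]' >/dev/null; q
python3 -m inch '[[0,0,0,0,0.25,-0.93,0],[0,0,0,0,0.41,-0.87,0]]' >/dev/null; q
python3 -m inch '[[0,0,0,0,0.55,-0.79,0],[0,0,0,0,0.68,-0.68,0]]' >/dev/null; q
python3 -m inch '[[0,0,0,0,0.79,-0.55,0],[0,0,0,0,0.87,-0.41,0],[0,0,0,0,0,0,0]]' >/dev/null; q
cat > fit.py <<'E'
import numpy as np,sys
L=np.loadtxt("log.txt"); 
x,z=L[1:,4],L[1:,5]; c=np.linalg.lstsq(np.c_[2*x,2*z,x*0+1],x*x+z*z,rcond=None)[0]; print("centre",c[:2],"R",np.sqrt(c[2]+c[0]**2+c[1]**2))
L=L[(abs(L[:,9])>1.5)|(L[:,0]>5.9)]
def fit(M,lab):
    a=np.arctan2(M[:,4]-c[0],M[:,5]-c[1]); F=M[:,6]*np.cos(a)-M[:,8]*np.sin(a)
    s=np.linalg.lstsq(np.c_[a*0+1,np.cos(a),np.sin(a)],F,rcond=None); k=s[0]
    # F = off + A*cos(a-p): tool is pushed most forward (gravity helps) at a=p; lump is then at +x level (90); lump down when a=p+90
    p=np.degrees(np.arctan2(k[2],k[1])); print(lab,"off",k[0],"A",np.hypot(k[1],k[2]),"p",p,"heavy down at handle",(p+90)%360,"rms",np.sqrt(np.mean((F-np.c_[a*0+1,np.cos(a),np.sin(a)]@k)**2)),len(M))
d=np.r_[1,np.diff(np.unwrap(np.radians(L[:,1])))]
fit(L[(d>.15)],"fwd")
if (d<-.15).sum()>3: fit(L[d<-.15],"back")
E
python3 fit.py
```

```text
t 7.1 th 80.8 r 55.5 y -92.9 x 54.8 z 8.9 F 2.4 -1.7 3.4 Ft -3.0 Fr 2.9 w 0.196
t 7.3 th 101.3 r 55.0 y -92.8 x 54.0 z -10.7 F 1.9 -4.6 1.9 Ft -2.3 Fr 1.5 w 0.197
t 7.5 th 122.2 r 54.6 y -92.7 x 46.2 z -29.0 F 0.7 -4.6 2.5 Ft -2.5 Fr -0.7 w 0.195
t 7.7 th 143.2 r 54.2 y -92.6 x 32.5 z -43.4 F -2.9 -4.6 10.6 Ft -4.0 Fr -10.2 w 0.198
t 7.9 th 162.5 r 54.2 y -92.4 x 16.3 z -51.7 F -2.3 -2.9 22.9 Ft -4.7 Fr -22.6 w 0.197
t 8.1 th 179.1 r 53.9 y -92.3 x 0.9 z -53.9 F 4.6 -2.5 14.9 Ft -4.8 Fr -14.8 w 0.197
t 8.3 th 198.5 r 53.7 y -92.2 x -17.1 z -51.0 F 8.5 -0.9 5.7 Ft -6.2 Fr -8.1 w 0.192
t 8.5 th 219.0 r 53.8 y -92.1 x -33.9 z -41.8 F 9.3 0.4 -0.5 Ft -7.5 Fr -5.5 w 0.197
t 8.7 th 239.6 r 54.0 y -92.0 x -46.6 z -27.4 F 8.9 0.3 -4.8 Ft -8.6 Fr -5.3 w 0.197
t 8.9 th 259.8 r 54.5 y -91.9 x -53.6 z -9.6 F 9.6 1.7 -8.1 Ft -9.7 Fr -8.1 w 0.196
t 9.1 th 279.6 r 55.0 y -91.9 x -54.2 z 9.2 F 10.1 1.2 -11.1 Ft -9.2 Fr -11.8 w 0.199
t 9.3 th 298.5 r 55.6 y -91.9 x -48.8 z 26.5 F 8.3 0.3 -14.9 Ft -9.1 Fr -14.4 w 0.201
t 9.5 th 315.9 r 56.0 y -92.0 x -39.0 z 40.2 F 3.7 -0.1 -16.6 Ft -9.0 Fr -14.5 w 0.193
t 9.8 th 336.8 r 56.1 y -92.2 x -22.1 z 51.5 F -5.3 1.1 0.1 Ft -4.8 Fr 2.2 w 0.195
centre [0.30238446 1.2908339 ] R 55.06675863901204
fwd off -5.821041800979473 A 3.76710136093188 p 94.13974395572457 heavy down at handle 184.13974395572455 rms 0.7366919400003629 24
```

```bash
q(){ python3 st.py; }
python3 -m inch '[[0,0,0,0,-0.87,0.41,0],[0,0,0,0,-0.79,0.55,0]]' >/dev/null; q
python3 -m inch '[[0,0,0,0,-0.68,0.68,0],[0,0,0,0,-0.55,0.79,0]]' >/dev/null; q
python3 -m inch '[[0,0,0,0,-0.41,0.87,0],[0,0,0,0,-0.25,0.93,0]]' >/dev/null; q
python3 -m inch '[[0,0,0,0,-0.08,0.96,0],[0,0,0,0,0.08,0.96,0]]' >/dev/null; q
python3 -m inch '[[0,0,0,0,0.25,0.93,0],[0,0,0,0,0.41,0.87,0]]' >/dev/null; q
python3 -m inch '[[0,0,0,0,0.55,0.79,0],[0,0,0,0,0.68,0.68,0]]' >/dev/null; q
python3 -m inch '[[0,0,0,0,0.79,0.55,0],[0,0,0,0,0.87,0.41,0]]' >/dev/null; q
python3 -m inch '[[0,0,0,0,0.93,0.25,0],[0,0,0,0,0.96,0.08,0]]' >/dev/null; q
python3 -m inch '[[0,0,0,0,0.96,-0.08,0],[0,0,0,0,0.93,-0.25,0]]' >/dev/null; q
python3 -m inch '[[0,0,0,0,0.87,-0.41,0],[0,0,0,0,0.79,-0.55,0]]' >/dev/null; q
python3 -m inch '[[0,0,0,0,0.68,-0.68,0],[0,0,0,0,0.55,-0.79,0]]' >/dev/null; q
python3 -m inch '[[0,0,0,0,0.41,-0.87,0],[0,0,0,0,0.25,-0.93,0]]' >/dev/null; q
python3 -m inch '[[0,0,0,0,0.08,-0.96,0],[0,0,0,0,-0.08,-0.96,0]]' >/dev/null; q
python3 -m inch '[[0,0,0,0,-0.25,-0.93,0],[0,0,0,0,-0.41,-0.87,0]]' >/dev/null; q
python3 -m inch '[[0,0,0,0,-0.55,-0.79,0],[0,0,0,0,-0.68,-0.68,0]]' >/dev/null; q
python3 -m inch '[[0,0,0,0,-0.79,-0.55,0],[0,0,0,0,-0.87,-0.41,0]]' >/dev/null; q
python3 -m inch '[[0,0,0,0,-0.93,-0.25,0],[0,0,0,0,-0.96,-0.08,0]]' >/dev/null; q
python3 -m inch '[[0,0,0,0,-0.96,0.08,0],[0,0,0,0,-0.93,0.25,0]]' >/dev/null; q
python3 -m inch '[[0,0,0,0,-0.87,0.41,0],[0,0,0,0,-0.79,0.55,0]]' >/dev/null; q
python3 -m inch '[[0,0,0,0,-0.68,0.68,0],[0,0,0,0,-0.55,0.79,0]]' >/dev/null; q
python3 fit.py
```

```text
t 10.0 th 321.8 r 55.8 y -92.1 x -34.5 z 43.8 F 2.9 0.9 1.1 Ft 2.9 Fr -1.0 w 0.197
t 10.2 th 300.2 r 55.4 y -92.1 x -47.9 z 27.9 F 4.7 5.1 -1.2 Ft 1.3 Fr -4.7 w 0.197
t 10.4 th 279.9 r 54.9 y -92.0 x -54.1 z 9.4 F 5.2 6.1 1.2 Ft 2.0 Fr -4.9 w 0.194
t 10.6 th 259.7 r 54.5 y -92.0 x -53.6 z -9.7 F 5.7 6.5 3.2 Ft 2.1 Fr -6.2 w 0.195
t 10.8 th 239.4 r 54.1 y -92.1 x -46.5 z -27.5 F 5.3 5.3 6.5 Ft 2.9 Fr -7.9 w 0.196
t 11.0 th 218.9 r 53.9 y -92.2 x -33.9 z -41.9 F 3.1 4.9 9.9 Ft 3.8 Fr -9.6 w 0.197
t 11.2 th 198.8 r 53.9 y -92.3 x -17.4 z -51.0 F 2.0 2.9 19.2 Ft 4.3 Fr -18.8 w 0.199
t 11.4 th 180.4 r 54.1 y -92.4 x -0.4 z -54.1 F -5.9 1.2 26.7 Ft 6.1 Fr -26.6 w 0.196
t 11.6 th 164.8 r 54.0 y -92.5 x 14.2 z -52.1 F -11.1 0.4 11.3 Ft 7.7 Fr -13.8 w 0.200
t 11.8 th 146.8 r 53.8 y -92.7 x 29.5 z -45.1 F -3.4 -0.7 -10.2 Ft 8.4 Fr 6.7 w 0.191
t 12.0 th 122.2 r 54.4 y -92.8 x 46.1 z -29.0 F -0.8 -2.6 -10.0 Ft 8.9 Fr 4.6 w 0.200
t 12.2 th 99.5 r 55.1 y -92.8 x 54.4 z -9.1 F -0.2 -3.4 -10.2 Ft 10.1 Fr 1.4 w 0.193
t 12.4 th 78.7 r 55.6 y -92.8 x 54.5 z 10.9 F 1.7 -4.9 -9.3 Ft 9.4 Fr -0.2 w 0.196
t
[... 202 characters left out ...]
z 53.3 F 3.7 -3.3 -9.4 Ft 6.6 Fr -7.6 w 0.193
t 13.2 th 0.1 r 56.5 y -92.3 x 0.1 z 56.5 F 6.1 -0.8 -10.8 Ft 6.1 Fr -10.8 w 0.201
t 13.4 th 341.3 r 56.3 y -92.2 x -18.1 z 53.3 F 8.9 -0.8 -10.6 Ft 5.0 Fr -12.9 w 0.198
t 13.6 th 322.4 r 55.9 y -92.1 x -34.1 z 44.3 F 7.2 0.2 -4.4 Ft 3.0 Fr -7.9 w 0.202
t 13.8 th 301.3 r 55.4 y -92.0 x -47.3 z 28.8 F 6.5 3.8 -1.8 Ft 1.9 Fr -6.5 w 0.197
centre [0.30604322 1.29798033] R 55.07085906729783
fwd off -5.821057572432883 A 3.7679399805279927 p 94.1473549956163 heavy down at handle 184.1473549956163 rms 0.7369153716855568 24
back off 5.756762105764136 A 4.024108062127347 p 95.49262101899012 heavy down at handle 185.49262101899012 rms 0.42671822883924365 20
```

```bash
python3 -m inch '[[0,0,0,0,-0.41,0.87,0],[0,0,0,0,-0.25,0.93,0],[0,0,0,0,-0.08,0.96,0],[0,0,0,0,0.08,0.96,0],[0,0,0,0,0.25,0.93,0],[0,0,0,0,0.41,0.87,0]]' >/dev/null; python3 st.py
python3 -m inch '[[0,0,0,0,0.55,0.79,0],[0,0,0,0,0.68,0.68,0],[0,0,0,0,0.79,0.55,0],[0,0,0,0,0.87,0.41,0],[0,0,0,0,0.93,0.25,0],[0,0,0,0,0,0,0],[0,0,0,0,0,0,0],[0,0,0,0,0,0,0]]' >/dev/null; python3 st.py
python3 - <<'E'
import numpy as np
from scipy.optimize import least_squares
L=np.loadtxt("log.txt"); L=L[~np.isin(np.round(L[:,0],1),[3.7,5.1,5.7,9.8,10.0])][:-1]
s=np.where(L[:,0]<9.9,1,-1); a=np.arctan2(L[:,4]-.3,L[:,5]-1.3); F=L[:,6]*np.cos(a)-L[:,8]*np.sin(a)
for m,n in((s>0,"f"),(s<0,"b"),(s!=0,"all")):
    r=least_squares(lambda k:-s[m]*k[0]+k[1]*np.cos(a[m]-k[2])+k[3]*(n=="all")-F[m],[5,4,1.6,0],loss="soft_l1",f_scale=.5)
    print(n,r.x,np.degrees(r.x[2])+90,np.abs(r.fun).max())
q=np.loadtxt("log.txt")[-1]; print("now",np.degrees(np.arctan2(q[4]-.3,q[5]-1.3))%360)
E
```

```text
t 14.4 th 240.2 r 54.1 y -92.0 x -47.0 z -26.8 F 5.3 2.5 5.9 Ft 2.5 Fr -7.6 w 0.193
t 15.2 th 188.7 r 53.7 y -92.3 x -8.2 z -53.1 F 5.3 0.8 6.0 Ft -4.3 Fr -6.8 w 0.196
f [5.97791206 3.81514401 1.71815805 0.        ] 188.44320501248933 1.0846785026722183
b [5.73300156 4.00790785 1.67890689 0.        ] 186.1942792416839 0.8467567857945246
all [ 5.83408507  3.92355845  1.69450064 -0.11210899] 187.08773503283157 0.9175730220776819
now 188.85256236037063
```

```bash
python3 -m inch '[[0,0,0,0,0.17,0.02,0],[0,0,0,0,0,0,0],[0,0,0,0,0,0,0],[0,0,0,0,0,0,0],[0,0,0,0,0,0,0]]'; python3 st.py
python3 - <<'E'
from h import *
q=np.loadtxt("log.txt")[-1]; print("now",np.degrees(np.arctan2(q[4]-.3,q[5]-1.3))%360,abs(robot.observe()["dq"]).max())
a,b=vision.get_image("scene"),vision.get_image("top"); cv2.imwrite("pics/end.png",np.hstack([cv2.resize(a,(400,300)),cv2.resize(b,(400,300))]))
E
```

```text
t: 15.7
position: [0.5425, -0.0174, 0.0631]
eef_rot: [3.139, -0.0, 1.428]
force: [1.5, 0.2, 11.2]
width: 0.193
grasp_force: 30.0
t 15.7 th 188.7 r 53.8 y -92.3 x -8.1 z -53.2 F 1.5 0.4 11.2 Ft 0.2 Fr -11.3 w 0.193
now 188.80153330390226 0.0019666439030358073
```

View pics/end.png

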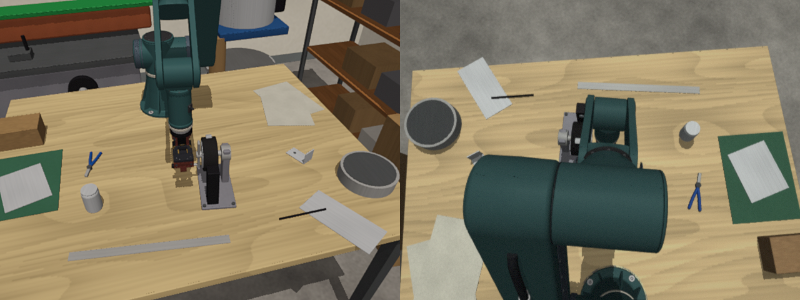

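Only the drum has been disturbed: pliers, tin and bracket are where they were, and the fingers still hold the handle. Nudging the last 1.7° past the stiction.

```bash
python3 -m inch '[[0,0,0,0,0.2,0.02,0],[0,0,0,0,0.18,0.02,0],[0,0,0,0,0,0,0],[0,0,0,0,0,0,0],[0,0,0,0,-0.15,0,0],[0,0,0,0,0,0,0],[0,0,0,0,0,0,0],[0,0,0,0,0,0,0],[0,0,0,0,0,0,0]]'; python3 st.py
python3 - <<'E'
from h import *
q=np.loadtxt("log.txt")[-1]; print("now",np.degrees(np.arctan2(q[4]-.3,q[5]-1.3))%360,abs(robot.observe()["dq"]).max())
E
```

```text
t: 16.7
position: [0.5448, -0.0177, 0.0628]
eef_rot: [3.139, -0.0, 1.428]
force: [1.0, 0.2, 12.3]
width: 0.194
grasp_force: 30.0
t 16.7 th 186.1 r 53.8 y -92.3 x -5.8 z -53.5 F 1.0 0.4 12.3 Ft 0.4 Fr -12.4 w 0.194
now 186.29923778124055 0.0019285283842109518
```

Within 1° of the estimate (187.1°), still and nearly unloaded along the circle.

```bash
python3 -c "
from station import robot
print(robot.sign_off())"
```

```text
the job is handed in; nothing more can be done
None
```

I turned the tab to face the lens (within about 1.5°) and paused there, then cranked the drum right round both ways. The handle is now at about 186°, within 1° of where I measured the heavy side to be straight down (187°). The drum is still, the fingers still hold the handle, nothing else on the bench was touched, and the job was handed in at about 17 s.

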